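# Clamp a lens to the clutch click

### The job

Gently take the small uncut lens off the foam rest, lay it flat on the round post of the clamping fixture, between its two V-jaws, and let go of it. Then turn the fixture's knob clockwise to close the jaws on the lens until the knob's slip clutch clicks over, and stop there: one click is enough, three at most. Leave the lens clamped flat, and do not shift or knock over the other things on the bench.

Things in the scene. Friction and masses are not known exactly. Their poses are not given: they have to be found in the camera images.
- lens: Uncut lens blank, a disc 51 mm across, domed on top, 8 mm thick in the middle, 2 mm at the edge; the smaller lens on the bench, the one on the foam rest. Origin at the centre of its underside, z up. It overhangs the rest by about 5 mm to both sides along the rest's x: tips reach below its edge there. A grip of 5 to 15 N a finger holds it; 30 N is too much.
- lens_rest: Dark foam block the lens lies on, fixed to the bench, 40 mm (its x) by 60 mm (its y) by 22 mm high. Origin at the centre of its underside.
- fixture: Clamping fixture fixed to the bench: aluminium plate 90 mm (its x) by 210 mm (its y, -95 to +115), top at z = 12 mm. Along y from the -y end: fixed V-jaw, round post, moving V-jaw, grey gear housing (56 x 60 x 38 mm, centre at y = +75 mm, top at z = 50 mm) with the knob on top. Origin under the plate on the jaws' line, z up.
- fixed_jaw: Fixed black V-jaw at the -y end of the fixture, 46 mm wide, top at z = 40 mm, V open to the fixture's +y. Its pose is that of the fixture (same origin and axes).
- jaw: Moving black V-jaw, 46 mm wide, top at z = 40 mm, V open to the fixture's -y, driven by the knob. Axes as the fixture's; its origin is the fixture's when fully open and moves up to 42 mm to the fixture's -y as it closes; it grips the lens after 30 to 33 mm. The clutch limits its push on the lens to about 20 N.
- nest (a point): Centre of the top face of the round post (29 mm across, rubber-topped, 30 mm above the bench) where the lens is to be laid; axes as the fixture's. A lens centred here stands 6 mm off the fixed jaw; the jaws' V faces leave the lens free for 25 mm at both sides along the fixture's x, so fingers that hold it across x fit.
- clamp_centre (a point): Point at post-top height where the centre of the lens' underside comes to lie when clamped: 6 mm from nest toward the fixed jaw. Axes as the fixture's.
- knob_top (a point): Centre of the top face of the knob: a black ribbed round knob 37 mm across and 28 mm high, its axis vertical, top 85 mm above the bench, standing on a 26 mm steel collar 7 mm high on the housing. Grip it from above across its diameter at any yaw. The housing top is 35 mm below this point.
- pinion (a joint): Angle of the shaft under the knob (rad): 0 with the jaw fully open, grows clockwise seen from above, 12 mm of jaw travel a radian (2.5 to 2.8 when it is tight on the lens; 0 to 1.3 at the start). Stays where it is left; turning it free takes about 0.08 N m.
- knob (a joint): Slip of the knob on its shaft (rad): how far the slip clutch has turned over; 0 at the start, grows clockwise. The clutch drives the shaft without slip until the jaws are tight, then slips at about 0.15 to 0.2 N m; the torque peaks, then drops as a click goes over; each click is 0.63 rad (36 degrees) of slip. Knob angle = pinion + knob.
- big_lens: Bystander: larger uncut lens, 66 mm across, 9 mm thick, flat on the bench. Origin under its centre.
- tweezers: Bystander: steel tweezers, 121 mm long, 10 mm high, lying flat. Origin under the middle.
- driver: Bystander: small screwdriver with dark handle, 174 mm long, 12 mm high, lying flat. Origin under the middle.
- gauge: Bystander: dial gauge 61 x 43 x 13 mm on its back. Origin under the middle.
- jar: Bystander: white screw-top jar, 42 mm across, 30 mm high. Origin under its centre.
- cleaner: Bystander: dropper bottle, 34 mm across, 102 mm high, standing. Origin under its centre.
Not all that is in view belongs to the job. What is shaped like the lens but green or red is not meant.

How it is judged:
By the outcome, as a careful person would: the job done as asked, in the order asked, and still so for the second after the job is handed in, with the robot touching nothing.
It also fails if it takes over 72 s, if anything falls off the work surface, if the arm or the gripper's body presses on something with over 40 N, if the wrist force passes 120 N, or if a joint passes its speed limit or range.

### The arm

A 6-joint arm with a two-finger parallel gripper is mounted at the origin on a cart in front of the work surface, level with it; the furniture and walls round the work are solid. World frame = base frame: x ahead of the robot, y to its left, z up, the work surface at z = 0. Lengths are in m, angles in degrees, forces in N, time in s.
With the tool pointing down it reaches from about 0.4 to 0.825 m from the base axis. Payload 7 kg.
Tool frame: the origin (TCP) lies on the centre line of the jaws, within the pads' length; the fingertips stand 19 mm ahead of it and the grasp point (between the pads) is the TCP (r.tip_extent is the distance from the TCP to the fingertips, in m); z points along the fingers, y is the line along which they close (so a half turn about z gives the same grasp; the last joint's range is limited). The gripper opens to 88 mm and grips with 3 to 60 N. Pads are 19 mm wide; open, the fingers measure 130 mm over their backs; the gripper's body (78 mm by 193 mm) begins 47 mm behind the grasp point.
Start: joints at [-56.603, 20.546, 0.682, 0, -70.136, -16.507], TCP at [0.196, -0.646, 0.246] pointing down, gripper open.
Joint ranges: [-176.03, 176.03], [-82.01, 121.73], [-58.28, 71.71], [-173.87, 95.51], [-174.79, -0.11], [-173.66, 173.66]. Speed limits (degrees/s): [136.94, 136.94, 172.46, 180, 180, 180].

### API

Orientations are given as [roll, pitch, yaw] about the fixed x, y, z axes, in that order (R = Rz(yaw) Ry(pitch) Rx(roll)).
In Python, from plant import r gives the robot as it stands. The module is installed in compiled form; this text tells all that it offers.
- The arm moves only by the tool jog_arm, never from a script. Its argument "deltas" is a list that holds one entry, the list of rows, each a list of 5 numbers: the opening, from -1 (shut) to 1 (fully open), then the shift along the world's x, y, z in cm, then the turn about the world's z in rad. In form: [[[claw, dx, dy, dz, turn], ...]]. A call has 1 to 8 rows; each row shifts and turns the commanded pose from where the row before left it; what a row does not reach is not made up. A row lasts 1/8 s, in which the tool goes at most 62.5 mm and 10.7 degrees, less where a joint would pass 70% of its speed; a pose out of reach is approached as far as the arm can. A call with a gripper value outside its range is refused whole. The fingers move at their own pace and stop on an object; "force" is the grip in N (left out, the last holds). Time passes only in rows, so rows that do not move let the fingers close. It gives the time, the measured TCP pose, the force, the opening and the grip force at its end, in the units of the state.
- r.get_state(): the state, without advancing time (a new reading comes with each control period).
- r.capture(name): name is "side" or "top" or "wrist"; returns the picture (400x640x3 uint8, blue, green, red); there is no depth.
- r.camera_info(name): a dict with "fx", "fy", "cx", "cy" (pixels), "k1" (the pictures are not rectified: a ray, as slopes to the right and down, at radius r is drawn at 1 + k1 r^2 times it, then the intrinsics apply), "view" (4x4, takes a point from world to camera coordinates). Camera axes: x right, y up, looking along -z (the intrinsics and any distortion apply to the point x, -y, -z); pixel columns grow to the right and rows downward; lengths in m; the calibration is good to about 2 mm. A picture is of the moment at which its call begins: read the wrist's pose just before it. camera_info takes no time and is no camera call; for the wrist camera it gives the pose at the moment of the call.
- r.close_job(): hands the job in; it is judged then, once.
The state is a dict: "time_s": time; "joints": joint angles; "qd": joint speeds; "joint_torque": joint torques, N m; "tcp_pos": TCP position; "eef_rot": TCP orientation; "contact_force": force on the tool from outside, world axes, zero at the start; "moment": the same for the moment, N m; "gripper_width": finger opening in m; "gripper_force": force on a finger pad.
Only numpy, scipy, OpenCV 4.12 (cv2) and the standard library are available. Lean on these libraries where they do the work, as an engineer would, in place of code of your own. Each camera call takes 0.05 s, during which the arm holds its last target. There are 200 camera calls.

## Working session

There is one attempt and no reset: what is moved stays moved. The work goes in short steps, Python scripts to look and compute and a tool call to move; the robot and the scene stay as the last step left them, time stands still between calls to the robot, and variables do not carry over. Pictures are saved under pics/ and viewed, at most 10 in all, crops included, and the job is handed in when it is done.

Besides the shell and the picture viewer there is one more tool, called after ">>>" by a JSON object that holds its "name" and its "arguments", one argument or row to a line. jog_arm: Moves the arm, as the interface text tells. Its arguments: {"type":"object","properties":{"deltas":{"type":"array"},"force":{"type":"number"}},"required":["deltas"]}

```bash
mkdir -p pics
cat > h.py <<'E'
import numpy as np, cv2
from plant import r
def ray(name,u,v,info=None):
    c=info or r.camera_info(name); V=np.array(c["view"])
    xd=(u-c["cx"])/c["fx"]; yd=(v-c["cy"])/c["fy"]
    x,y=xd,yd
    for _ in range(20):
        k=1+c["k1"]*(x*x+y*y); x,y=xd/k,yd/k
    R=V[:3,:3]; o=-R.T@V[:3,3]
    return o,R.T@np.array([x,-y,-1.])
def onz(name,u,v,z,info=None):
    o,d=ray(name,u,v,info); return o+d*(z-o[2])/d[2]
def proj(name,p,info=None):
    c=info or r.camera_info(name); V=np.array(c["view"])
    q=V[:3,:3]@np.array(p)+V[:3,3]; x,y=q[0]/-q[2],-q[1]/-q[2]
    k=1+c["k1"]*(x*x+y*y); return c["cx"]+c["fx"]*x*k,c["cy"]+c["fy"]*y*k
E
python3 - <<'E'
from h import *
for n in("top","side"):
    cv2.imwrite(f"pics/{n}0.png",r.capture(n)); c=r.camera_info(n); V=np.array(c["view"]);print(n,c["fx"],-V[:3,:3].T@V[:3,3])
s=r.get_state();print(s)
E
```

```text
top 424.88540890396723 [ 0.50824146 -0.05871341  1.25112916]
side 407.7795645762847 [0.39641255 0.69096427 0.79876109]
{'time_s': 0.1, 'joints': array([-5.66010288e+01,  2.05889189e+01,  6.39985259e-01, -1.79055856e-02,
       -7.01347553e+01, -1.65081182e+01]), 'qd': array([ 0.06539917, -0.07260908,  0.06404336,  0.01925212, -0.0204875 ,
        0.0499072 ]), 'joint_torque': array([-1.77928672e-03, -5.84162414e+01,  2.93749470e+01,  7.01549694e+00,
        1.01886364e-02, -7.48207776e-05]), 'tcp_pos': array([ 0.19600187, -0.64550455,  0.2447052 ]), 'eef_rot': array([ 1.79914977e+02, -7.64314255e-03, -1.63115238e+02]), 'contact_force': array([-0.48784026,  0.66762075,  0.61804215]), 'moment': array([-0.01709683, -0.02505145, -0.0209098 ]), 'gripper_force': 0.0, 'gripper_width': 0.08742291228925544}
```

View pics/top0.png

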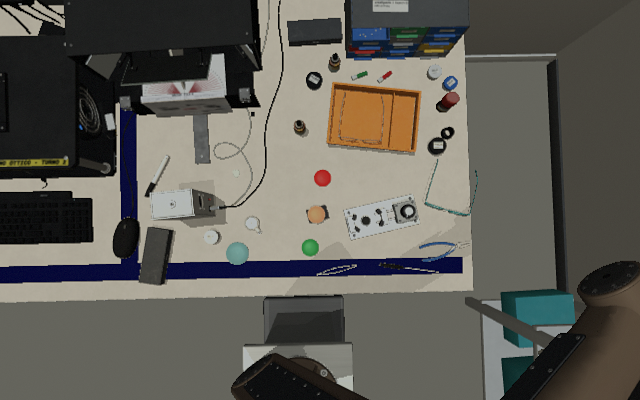

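View pics/side0.png

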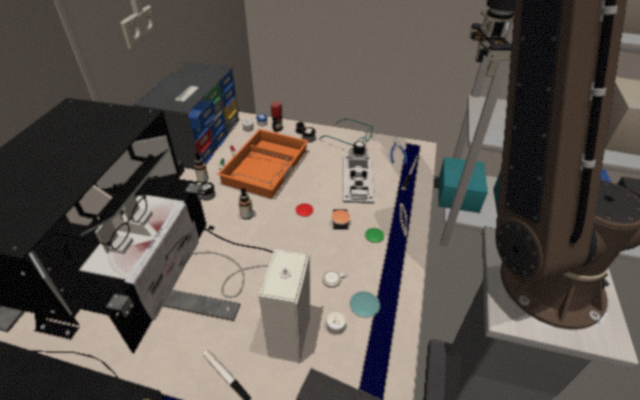

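Top view: the candidates are the orange disc on a dark block (318,214), green (310,248), red (322,178) and the large teal disc (237,253). The orange one is small and lies on the dark foam, so it fits the description. The fixture is at (383,216), with its knob at (405,211). I'll confirm this in an enlarged crop.

Run:
```python
from h import *
im=cv2.imread("pics/top0.png")
cv2.imwrite("pics/crop0.png",cv2.resize(im[170:265,290:430],None,fx=5.7,fy=5.7,interpolation=cv2.INTER_CUBIC))
hsv=cv2.cvtColor(im,cv2.COLOR_BGR2HSV)
m=cv2.inRange(hsv,(5,60,120),(20,255,255)); m[:195]=0;m[235:]=0;m[:,:295]=0;m[:,345:]=0
M=cv2.moments(m,True);u,v=M["m10"]/M["m00"],M["m01"]/M["m00"];print("lens px",u,v,M["m00"],onz("top",u,v,.026))
for n,(u,v),z in[("knob",(405,211),.085),("plateBL",(351,238),.012),("plateTL",(345,212),.012),("plateTR",(412,195),.012),("plateBR",(419,222),.012)]:print(n,onz("top",u,v,z))
```

```text
lens px 315.9959349593496 214.0487804878049 246.0 [ 0.52741904 -0.06416816  0.026     ]
knob [ 0.52924483 -0.3090405   0.085     ]
plateBL [ 0.45557023 -0.16455017  0.012     ]
plateTL [ 0.53166697 -0.14900656  0.012     ]
plateTR [ 0.57695868 -0.34675475  0.012     ]
plateBR [ 0.49747298 -0.36473427  0.012     ]
```

View pics/crop0.png

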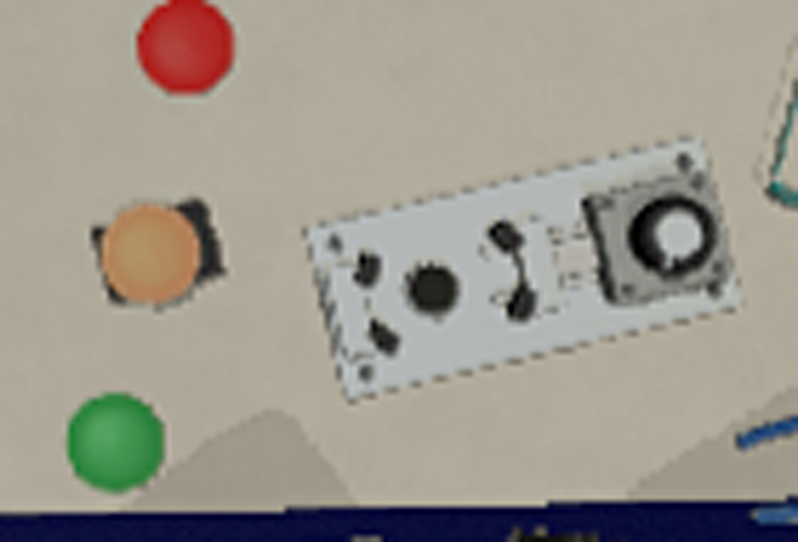

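The crop shows the orange disc overhanging the dark foam block at both sides, so that is the lens. Post, jaws and knob are clear, and the fixture's yaw is about -167°. I'll move over the fixture for a wrist view.

>>> {"name": "jog_arm", "arguments": {
  "deltas": [
    [[1,2.5,3.4,0.5,0.125],[1,2.5,3.4,0.5,0.125],[1,2.5,3.4,0.5,0.125],[1,2.5,3.4,0.5,0.125],[1,2.5,3.4,0.5,0.125],[1,2.5,3.4,0.5,0.125],[1,2.5,3.4,0.5,0.125],[1,2.5,3.4,0.5,0.125]]
  ]
}}

```text
time_s: 1.1
tcp_pos: [0.3966, -0.3725, 0.2855]
eef_rot: [180.0, 0.0, -105.6]
contact_force: [-0.4, -0.7, 0.0]
gripper_width: 0.0876
gripper_force: 0.0
```

>>> {"name": "jog_arm", "arguments": {
  "deltas": [
    [[1,2.5,3.4,0.5,0.125],[1,2.5,3.4,0.5,0.125],[1,2.5,3.4,0.5,0.125],[1,2.5,3.4,0.5,0.125],[1,0,0,0,0],[1,0,0,0,0]]
  ]
}}

```text
time_s: 1.85
tcp_pos: [0.4958, -0.2377, 0.3052]
eef_rot: [180.0, 0.0, -77.2]
contact_force: [-0.2, -0.6, 0.2]
gripper_width: 0.0876
gripper_force: 0.0
```

Run:
```python
from h import *
s=r.get_state();print(s["time_s"],s["tcp_pos"],s["eef_rot"],s["joints"])
c=r.camera_info("wrist");V=np.array(c["view"]);print(c["fx"],-V[:3,:3].T@V[:3,3],V[:3,:3])
import pickle;pickle.dump(c,open("w1.pkl","wb"))
cv2.imwrite("pics/w1.png",r.capture("wrist"))
print(proj("wrist",(.527,-.064,.026),c),proj("wrist",(.529,-.309,.085),c))
```

```text
1.85 [ 0.49584052 -0.23769901  0.30515626] [ 1.79956710e+02  2.32139281e-02 -7.71799128e+01] [-5.20398294e+00  6.80075435e+00 -9.73423400e+00 -9.05242933e-03
 -7.35133598e+01  1.80266516e+01]
280.4422697677022 [ 0.51409229 -0.31711306  0.44489575] [[-9.75203698e-01 -2.21309123e-01 -1.39917149e-04]
 [ 2.11056272e-01 -9.29833699e-01 -3.01437460e-01]
 [ 6.65807601e-02 -2.93992456e-01  9.53485940e-01]]
(np.float64(279.87472429280507), np.float64(260.94517458266654)) (np.float64(307.2591888610977), np.float64(113.19979324661503))
```

View pics/w1.png

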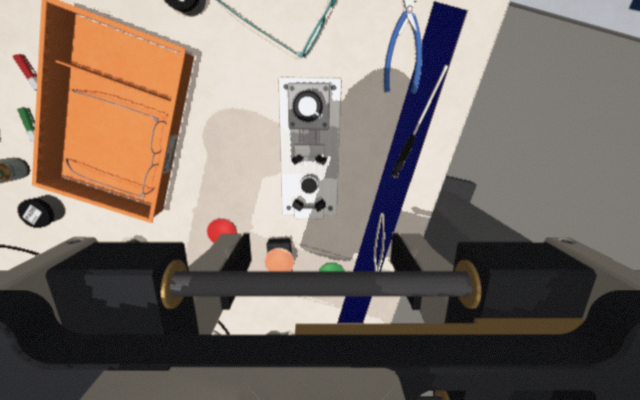

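The wrist view shows the fixture: knob top at (308,106), post at (309,184), with the jaws on either side of the post. The orange lens is at (279,260) on the rest, with red to its left and green to its right. I'll take lower, near-vertical views of the post and then the lens.

>>> {"name": "jog_arm", "arguments": {
  "deltas": [
    [[1,-0.2,2.7,-3.4,0],[1,-0.2,2.7,-3.4,0],[1,-0.2,2.7,-3.4,0],[1,-0.2,2.7,-3.4,0],[1,0,0,0,0],[1,0,0,0,0]]
  ]
}}

```text
time_s: 2.65
tcp_pos: [0.4884, -0.1307, 0.1702]
eef_rot: [-180.0, -0.0, -77.2]
contact_force: [1.3, 0.7, 0.5]
gripper_width: 0.0878
gripper_force: 0.0
```

Run:
```python
from h import *;import pickle
c=r.camera_info("wrist");pickle.dump(c,open("w2.pkl","wb"));cv2.imwrite("pics/w2.png",r.capture("wrist"))
```

>>> {"name": "jog_arm", "arguments": {
  "deltas": [
    [[1,0.8,4.8,-0.3,0],[1,0.8,4.8,-0.3,0],[1,0.8,4.8,-0.3,0],[1,0,0,0,0],[1,0,0,0,0]]
  ]
}}

```text
time_s: 3.32
tcp_pos: [0.5124, 0.0137, 0.1612]
eef_rot: [-179.9, 0.0, -77.2]
contact_force: [0.8, -0.9, -0.1]
gripper_width: 0.088
gripper_force: 0.0
```

Run:
```python
from h import *;import pickle
c=r.camera_info("wrist");pickle.dump(c,open("w3.pkl","wb"));cv2.imwrite("pics/w3.png",r.capture("wrist"))
s=r.get_state();print(s["time_s"],s["tcp_pos"],s["eef_rot"])
a=cv2.imread("pics/w2.png");b=cv2.imread("pics/w3.png")
cv2.imwrite("pics/w23.png",np.hstack([a[:,150:550],b[:,100:500]]))
```

```text
3.375 [0.51227239 0.01325027 0.16108407] [-1.79959340e+02  7.46830288e-04 -7.72237701e+01]
```

View pics/w23.png

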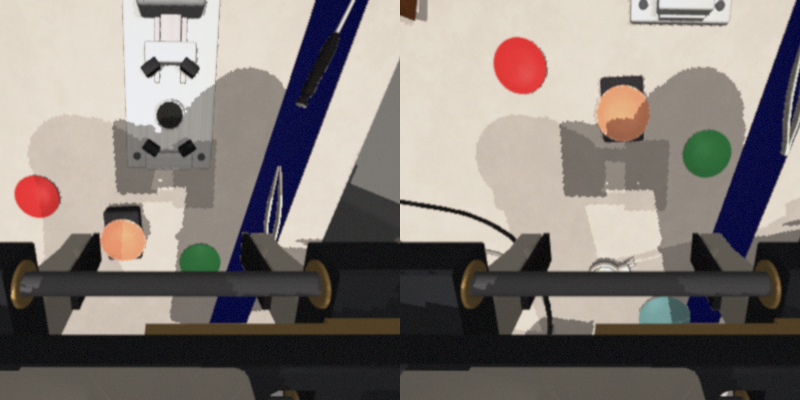

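Left half (w2): post at (319,115), jaw faces above and below it. Right half (w3): lens at about (322,112) on its rest, with red and green well clear. Next is subpixel measurement.

Run:
```python
from h import *;import pickle
def big(m):
    cs,_=cv2.findContours(m,cv2.RETR_EXTERNAL,cv2.CHAIN_APPROX_NONE);return max(cs,key=cv2.contourArea)[:,0,:].astype(float)
def pts(P,z,c): return np.array([onz("wrist",u,v,z,c)[:2] for u,v in P])
def roi(m,a,b,c,d):
    o=np.zeros_like(m);o[a:b,c:d]=m[a:b,c:d];return o
C={i:pickle.load(open(f"w{i}.pkl","rb")) for i in(1,2,3)};I={i:cv2.imread(f"pics/w{i}.png") for i in C}
def circ(P): 
    (x,y),rr=cv2.minEnclosingCircle(np.float32(P*1000)); A=np.c_[2*P,np.ones(len(P))];s=np.linalg.lstsq(A,(P**2).sum(1),rcond=None)[0]
    return (x,y,rr),s[:2]*1000,np.sqrt(s[2]+s[0]**2+s[1]**2)*1000
for i,R in((3,(60,160,270,370)),(2,(200,270,240,300))):
    h=cv2.cvtColor(I[i],cv2.COLOR_BGR2HSV);m=roi(cv2.inRange(h,(5,80,60),(20,255,255)),*R)
    P=big(m);print("lens",i,circ(pts(P,.023,C[i])))
h=cv2.cvtColor(I[2],cv2.COLOR_BGR2GRAY);m=roi((h<75).astype(np.uint8)*255,95,135,295,345)
m=cv2.morphologyEx(m,cv2.MORPH_OPEN,np.ones((5,5)))
print("post",circ(pts(big(m),.030,C[2])))
# rest edges
h=cv2.cvtColor(I[3],cv2.COLOR_BGR2GRAY);m=roi((h<60).astype(np.uint8)*255,70,92,290,360)
P=pts(big(m),.022,C[3]);print("rest top part",cv2.minAreaRect(np.float32(P*1000)))
# plate side edges rows 40..100, w2
g=cv2.cvtColor(I[2],cv2.COLOR_BGR2HSV);
for nm,a,b in(("L",255,290),("R",350,390)):
    gr=cv2.GaussianBlur(cv2.cvtColor(I[2],cv2.COLOR_BGR2GRAY),(3,3),0).astype(float); sat=g[:,:,1].astype(float)
    E=[];
    for v in range(15,115,3):
        row=sat[v,a:b]; d=np.abs(np.diff(row)); E.append((a+d.argmax()+.5,v))
    Q=pts(E,.012,C[2]);vx,vy,x0,y0=cv2.fitLine(np.float32(Q*1000),cv2.DIST_HUBER,0,.01,.01).ravel();print(nm,np.degrees(np.arctan2(vy,vx)),x0,y0)
# knob top disc: bright in w1
k=cv2.cvtColor(I[1],cv2.COLOR_BGR2GRAY);m=roi((k>150).astype(np.uint8)*255,92,120,295,322);
n,l,st,ce=cv2.connectedComponentsWithStats(m);print(st[1:],ce[1:])
m=roi((k<60).astype(np.uint8)*255,85,128,288,328);m=cv2.morphologyEx(m,cv2.MORPH_OPEN,np.ones((3,3)));P=big(m)
print("knob dark",circ(pts(P,.085,C[1])),onz("wrist",308,106,.085,C[1]))
print("TCP",r.get_state()["tcp_pos"])
```

```text
lens 3 ((528.0205688476562, -62.239768981933594, 26.52651596069336), array([528.01730998, -62.16496409]), np.float64(25.202653765821154))
lens 2 ((528.4343872070312, -60.89402770996094, 26.59497833251953), array([528.78131862, -60.78151049]), np.float64(25.09953364952247))
post ((506.9121398925781, -204.4768524169922, 11.983551025390625), array([ 506.78400926, -204.54037143]), np.float64(11.371214015894141))
rest top part ((535.5294799804688, -87.70795440673828), (37.0059700012207, 11.56446647644043), 14.189820289611816)
L -77.99304 559.86273 -239.89206
R -77.97492 474.58347 -266.39462
[[295  92   4   3   7]
 [298  97  21  19 298]
 [321 115   1   2   2]] [[296.          92.57142857]
 [307.33892617 106.03355705]
 [321.         115.5       ]]
knob dark ((529.5601806640625, -304.2629699707031, 11.319286346435547), array([ 529.821272  , -306.66145463]), np.float64(8.185356779329895)) [ 0.52986471 -0.31743195  0.085     ]
TCP [0.51227239 0.01325027 0.16108407]
```

>>> {"name": "jog_arm", "arguments": {
  "deltas": [
    [[1,0.4,-1.9,-2,-0.014],[1,0.4,-1.9,-2,0],[1,0.4,-1.9,-2,0],[1,0.4,-1.8,-2,0],[0.7,0,0,0,0],[0.7,0,0,0,0],[0.7,0,0,0,0]]
  ],
  "force": 8
}}

```text
time_s: 4.25
tcp_pos: [0.5286, -0.0606, 0.0816]
eef_rot: [-179.9, -0.0, -78.0]
contact_force: [-0.1, -0.0, 0.7]
gripper_width: 0.0747
gripper_force: 0.0
```

>>> {"name": "jog_arm", "arguments": {
  "deltas": [
    [[0.7,0,-0.1,-1.6,0],[0.7,0,0,-1.6,0],[0.7,0,0,-1.6,0],[0.7,0,0,0,0],[0.4,0,0,0,0],[0.3,0,0,0,0],[0.25,0,0,0,0],[0.25,0,0,0,0]]
  ],
  "force": 8
}}

```text
time_s: 5.25
tcp_pos: [0.5282, -0.0618, 0.0328]
eef_rot: [-180.0, 0.0, -78.0]
contact_force: [0.4, -0.4, -0.0]
gripper_width: 0.055
gripper_force: 0.0
```

>>> {"name": "jog_arm", "arguments": {
  "deltas": [
    [[0.2,0,0,0,0],[0.15,0,0,0,0],[0.1,0,0,0,0],[0.05,0,0,0,0],[0.05,0,0,0,0],[0.05,0,0,0,0]]
  ],
  "force": 8
}}

```text
time_s: 6.0
tcp_pos: [0.5281, -0.0619, 0.0325]
eef_rot: [180.0, 0.0, -78.0]
contact_force: [-0.9, 0.1, -1.0]
gripper_width: 0.0484
gripper_force: 8.0
```

>>> {"name": "jog_arm", "arguments": {
  "deltas": [
    [[0.05,0,0,0.5,0],[0.05,0,0,0.5,0],[0.05,0,0,1,0],[0.05,0,0,1,0],[0.05,0,0,1,0],[0.05,0,0,1,0],[0.05,0,0,0,0]]
  ]
}}

```text
time_s: 6.88
tcp_pos: [0.5287, -0.0618, 0.0836]
eef_rot: [-179.9, -0.0, -78.0]
contact_force: [0.1, 0.6, 0.1]
gripper_width: 0.0489
gripper_force: 8.0
```

Run:
```python
from h import *
s=r.get_state();p=s["tcp_pos"];print(p,s["gripper_width"])
a=r.capture("side");b=r.capture("wrist");cv2.imwrite("pics/s4.png",a);cv2.imwrite("pics/w4.png",b)
u,v=map(int,proj("side",p));print(u,v)
a=cv2.resize(a[max(v-45,0):v+45,u-50:u+50],(500,450),interpolation=cv2.INTER_CUBIC)
b=cv2.resize(b[200:350,220:420],(300,225)); b=cv2.copyMakeBorder(b,0,225,0,0,cv2.BORDER_CONSTANT)
cv2.imwrite("pics/c4.png",np.hstack([a,b]))
```

```text
[ 0.52869687 -0.06176231  0.08361233] 0.048919869142210304
341 200
```

View pics/c4.png

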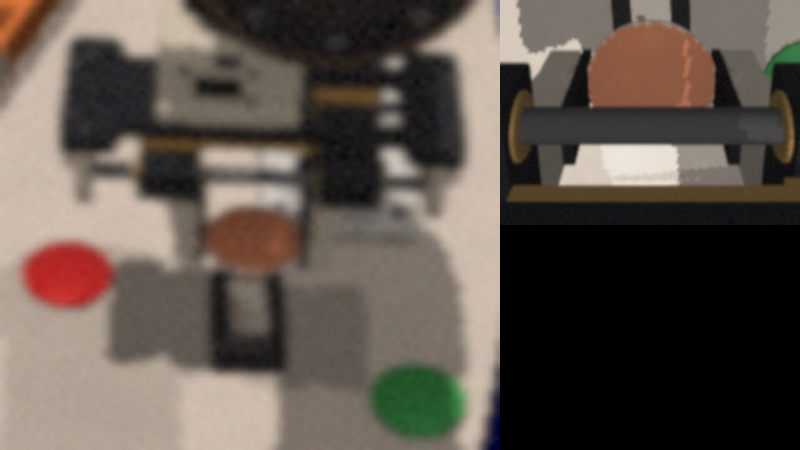

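The lens is held level between the fingers: side view shows it flat at about (343,203), and the wrist view shows its front arc between both pads. I'll check its offset in the grip, then carry it over.

Run:
```python
from h import *
from scipy.optimize import least_squares
im=cv2.imread("pics/w4.png");c=r.camera_info("wrist");p=r.get_state()["tcp_pos"]
h=cv2.cvtColor(im,cv2.COLOR_BGR2HSV);m=cv2.inRange(h,(5,80,40),(20,255,255));m[:205]=0;m[268:]=0;m[:,:270]=0;m[:,370:]=0
P=[(u,np.where(m[:,u])[0].min()) for u in range(288,355,2) if m[:,u].any()]
Q=np.array([onz("wrist",u,v,p[2]-.0095,c)[:2] for u,v in P])
f=least_squares(lambda q:np.hypot(*(Q-q).T)-.0255,p[:2],loss="huber",f_scale=.0005);print(f.x,f.x-p[:2],np.sqrt((f.fun**2).mean()),P[::6])
```

```text
[ 0.52820171 -0.0603103 ] [0.00022549 0.00153171] 0.000408599376696267 [(288, np.int64(229)), (300, np.int64(219)), (312, np.int64(216)), (324, np.int64(215)), (336, np.int64(217)), (348, np.int64(223))]
```

>>> {"name": "jog_arm", "arguments": {
  "deltas": [
    [[0.05,-0.3,-1.8,0,0],[0.05,-0.3,-1.8,0,0],[0.05,-0.3,-1.8,0,0],[0.05,-0.3,-1.8,0,0],[0.05,-0.3,-1.8,0,0],[0.05,-0.3,-1.8,0,0],[0.05,-0.2,-1.8,0,0],[0.05,-0.2,-1.7,0,0]]
  ]
}}

```text
time_s: 7.98
tcp_pos: [0.506, -0.2061, 0.0826]
eef_rot: [-180.0, -0.0, -78.0]
contact_force: [0.2, -0.6, 0.1]
gripper_width: 0.049
gripper_force: 8.0
```

>>> {"name": "jog_arm", "arguments": {
  "deltas": [
    [[0.05,0,0,0,0],[0.05,0,0,0,0]]
  ]
}}

```text
time_s: 8.22
tcp_pos: [0.5061, -0.2049, 0.0825]
eef_rot: [-180.0, 0.0, -78.0]
contact_force: [0.0, 0.4, 0.4]
gripper_width: 0.0493
gripper_force: 8.0
```

>>> {"name": "jog_arm", "arguments": {
  "deltas": [
    [[0.05,0.05,-0.1,-1,0],[0.05,0,0,-1,0],[0.05,0,0,-1,0],[0.05,0,0,-0.7,0],[0.05,0,0,-0.2,0],[0.05,0,0,-0.1,0],[0.05,0,0,0,0],[0.05,0,0,0,0]]
  ]
}}

```text
time_s: 9.22
tcp_pos: [0.5068, -0.2059, 0.0429]
eef_rot: [-180.0, -0.0, -78.0]
contact_force: [-0.3, 0.1, -0.7]
gripper_width: 0.0487
gripper_force: 8.0
```

>>> {"name": "jog_arm", "arguments": {
  "deltas": [
    [[0.05,0,0,-0.1,0],[0.05,0,0,0,0],[0.05,0,0,0,0]]
  ]
}}

```text
time_s: 9.6
tcp_pos: [0.5066, -0.2059, 0.0416]
eef_rot: [-180.0, -0.0, -78.0]
contact_force: [-0.5, 0.1, 0.1]
gripper_width: 0.0489
gripper_force: 8.0
```

>>> {"name": "jog_arm", "arguments": {
  "deltas": [
    [[0.05,0,0,-0.05,0],[0.05,0,0,0,0],[0.05,0,0,0,0]]
  ]
}}

```text
time_s: 9.98
tcp_pos: [0.5066, -0.2059, 0.041]
eef_rot: [180.0, 0.0, -78.0]
contact_force: [-0.1, -0.2, 0.4]
gripper_width: 0.049
gripper_force: 8.0
```

>>> {"name": "jog_arm", "arguments": {
  "deltas": [
    [[0.05,0,0,-0.05,0],[0.05,0,0,0,0],[0.05,0,0,0,0]]
  ]
}}

```text
time_s: 10.35
tcp_pos: [0.5066, -0.2059, 0.0406]
eef_rot: [180.0, -0.0, -78.0]
contact_force: [-0.5, 0.7, -0.0]
gripper_width: 0.0489
gripper_force: 8.0
```

>>> {"name": "jog_arm", "arguments": {
  "deltas": [
    [[0.05,0,0,-0.05,0],[0.05,0,0,0,0],[0.05,0,0,0,0]]
  ]
}}

```text
time_s: 10.72
tcp_pos: [0.5066, -0.2059, 0.0403]
eef_rot: [-180.0, -0.0, -78.0]
contact_force: [-1.9, 0.2, 4.0]
gripper_width: 0.049
gripper_force: 8.0
```

>>> {"name": "jog_arm", "arguments": {
  "deltas": [
    [[0.05,0,0,-0.05,0],[0.05,0,0,0,0],[0.05,0,0,0,0]]
  ]
}}

```text
time_s: 11.1
tcp_pos: [0.5067, -0.2059, 0.04]
eef_rot: [-180.0, -0.0, -78.0]
contact_force: [-2.0, 2.3, 8.3]
gripper_width: 0.0491
gripper_force: 8.0
```

Contact. I'll ease up half a millimetre and let go gradually.

>>> {"name": "jog_arm", "arguments": {
  "deltas": [
    [[0.1,0,0,0.05,0],[0.13,0,0,0,0],[0.16,0,0,0,0],[0.2,0,0,0,0],[0.25,0,0,0,0],[0.35,0,0,0,0],[0.6,0,0,0,0],[0.8,0,0,0,0]]
  ]
}}

```text
time_s: 12.1
tcp_pos: [0.5066, -0.2059, 0.0401]
eef_rot: [-180.0, -0.0, -78.0]
contact_force: [0.4, 0.5, 0.2]
gripper_width: 0.0734
gripper_force: 0.0
```

>>> {"name": "jog_arm", "arguments": {
  "deltas": [
    [[0.8,0,0,0,0],[0.8,0,0,0.5,0],[0.8,0,0,1.5,0],[0.8,0,0,3,0],[0.8,0,0,3,0],[0.8,0,0,2,0],[0.8,0,0,0,0]]
  ]
}}

```text
time_s: 12.98
tcp_pos: [0.5079, -0.206, 0.143]
eef_rot: [-179.7, -0.1, -77.9]
contact_force: [0.5, 0.3, -0.4]
gripper_width: 0.0787
gripper_force: 0.0
```

>>> {"name": "jog_arm", "arguments": {
  "deltas": [
    [[0.8,0.2,-1.5,1.5,0],[0.8,0.2,-1.6,1.5,0],[0.8,0,0,0,0],[0.8,0,0,0,0],[0.8,0,0,0,0]]
  ]
}}

```text
time_s: 13.6
tcp_pos: [0.51, -0.2364, 0.1693]
eef_rot: [179.9, 0.0, -78.0]
contact_force: [-0.1, 0.3, -1.3]
gripper_width: 0.0787
gripper_force: 0.0
```

Run:
```python
from h import *
c=r.camera_info("wrist");im=r.capture("wrist");s=r.get_state();print(s["tcp_pos"],s["eef_rot"],s["joints"])
cv2.imwrite("pics/w5.png",im);cv2.imwrite("pics/w5c.png",cv2.resize(im[0:270,200:440],(533,600),interpolation=cv2.INTER_CUBIC))
import pickle;pickle.dump(c,open("w5.pkl","wb"))
print(proj("wrist",(.530,-.3174,.085),c),proj("wrist",(.5067,-.2045,.03),c))
```

```text
[ 0.51016449 -0.23640087  0.16943446] [ 1.79938845e+02  2.77006119e-02 -7.79478002e+01] [-4.92323715e+00  1.36333153e+01 -1.97285588e+01 -1.03352672e-02
 -5.67047044e+01  1.69811303e+01]
(np.float64(317.3355093035837), np.float64(106.58264877777293)) (np.float64(317.5894893778694), np.float64(220.23963681684867))
```

View pics/w5c.png

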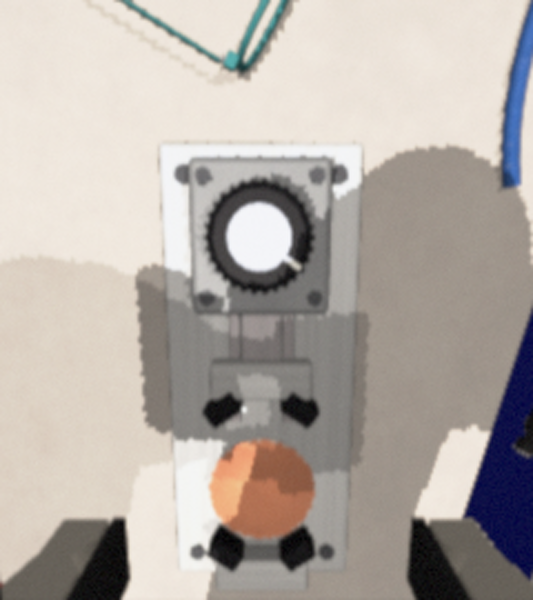

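The lens lies flat on the post between the V-jaws, crop (262,489). The knob's top centre is at crop (260,236), i.e. px (317,106), which matches (0.530, -0.317). I'll go above the knob and wind the wrist counter-clockwise first, to leave range for the clockwise turn.

>>> {"name": "jog_arm", "arguments": {
  "deltas": [
    [[0.8,0.3,-1.1,0,0.17],[0.8,0.3,-1,0,0.17],[0.8,0.3,-1,0,0.17],[0.8,0.3,-1,0,0.17],[0.8,0.2,-1,0,0.17],[0.8,0.2,-1,0,0.17],[0.8,0.2,-1,0,0.17],[0.8,0.2,-1,0,0.17]]
  ]
}}

```text
time_s: 14.65
tcp_pos: [0.5305, -0.3178, 0.1696]
eef_rot: [-180.0, 0.0, 0.3]
contact_force: [0.5, -0.6, 0.4]
gripper_width: 0.079
gripper_force: 0.0
```

>>> {"name": "jog_arm", "arguments": {
  "deltas": [
    [[0.8,0,0,-1,0.17],[0.8,0,0,-1,0.17],[0.8,0,0,-1,0.17],[0.8,0,0,-1,0.17],[0.6,0,0,0,0],[0.6,0,0,0,0],[0.6,0,0,0,0]]
  ]
}}

```text
time_s: 15.52
tcp_pos: [0.5309, -0.3179, 0.1305]
eef_rot: [180.0, -0.0, 38.8]
contact_force: [-0.9, 0.6, 0.1]
gripper_width: 0.0702
gripper_force: 0.0
```

Run:
```python
from h import *
s=r.get_state();print(s["tcp_pos"],s["joints"],s["moment"],s["gripper_width"])
```

```text
[ 0.53088029 -0.31785767  0.13052547] [-1.28495376e+01  2.06963981e+01 -1.52320289e+01  6.78698823e-03
 -5.40323594e+01  1.41652846e+02] [-0.15732956  0.12288444  0.02549118] 0.07020067048100084
```

>>> {"name": "jog_arm", "arguments": {
  "deltas": [
    [[0.6,-0.1,0.05,-2,0],[0.6,0,0,-2,0],[0.6,0,0,-1.1,0],[0.6,0,0,-0.5,0],[0.6,0,0,0,0],[0.6,0,0,0,0]]
  ],
  "force": 25
}}

```text
time_s: 16.27
tcp_pos: [0.53, -0.3175, 0.0748]
eef_rot: [179.9, -0.0, 38.9]
contact_force: [1.1, -0.3, 0.1]
gripper_width: 0.0702
gripper_force: 0.0
```

>>> {"name": "jog_arm", "arguments": {
  "deltas": [
    [[0.2,0,0,0,0],[0.0,0,0,0,0],[-0.2,0,0,0,0],[-0.3,0,0,0,0],[-0.4,0,0,0,0],[-0.4,0,0,0,0],[-0.4,0,0,0,0]]
  ],
  "force": 25
}}

```text
time_s: 17.15
tcp_pos: [0.5302, -0.318, 0.0743]
eef_rot: [179.9, -0.0, 38.9]
contact_force: [2.3, -5.4, -1.1]
gripper_width: 0.0364
gripper_force: 25.0
```

Run:
```python
from h import *
s=r.get_state();print(s["tcp_pos"],s["joints"],s["moment"],s["contact_force"],s["gripper_width"],s["gripper_force"])
```

```text
[ 0.53019584 -0.31796085  0.07430572] [-1.28578596e+01  2.41763727e+01 -1.85236173e+01  4.39026279e-02
 -4.72252468e+01  1.41747244e+02] [-1.8675875  -0.61306922 -0.06409692] [ 2.31604163 -5.36521542 -1.13953613] 0.03637542316252372 24.999648277298547
```

```bash
cat > m.py <<'E'
from h import *
s=r.get_state();print("t",s["time_s"],"yaw",s["eef_rot"][2].round(2),"j6",s["joints"][5].round(1),"Mz",s["moment"].round(3),"F",s["contact_force"].round(1),"p",s["tcp_pos"].round(4),s["gripper_width"].round(4))
E
python3 m.py
```

```text
Traceback (most recent call last):
  File "m.py", line 2, in <module>
    s=r.get_state();print("t",s["time_s"],"yaw",s["eef_rot"][2].round(2),"j6",s["joints"][5].round(1),"Mz",s["moment"].round(3),"F",s["contact_force"].round(1),"p",s["tcp_pos"].round(4),s["gripper_width"].round(4))
                                                                                                                                                                                          ^^^^^^^^^^^^^^^^^^^^^^^^
AttributeError: 'float' object has no attribute 'round'
```

>>> {"name": "jog_arm", "arguments": {
  "deltas": [
    [[-0.4,0.02,-0.04,0,-0.1],[-0.4,0,0,0,-0.1],[-0.4,0,0,0,-0.1],[-0.4,0,0,0,-0.1]]
  ]
}}

```text
time_s: 17.65
tcp_pos: [0.5301, -0.3179, 0.0743]
eef_rot: [180.0, -0.0, 15.8]
contact_force: [1.2, -2.3, -0.2]
gripper_width: 0.0359
gripper_force: 25.0
```

```bash
python3 m.py
```

```text
Traceback (most recent call last):
  File "m.py", line 2, in <module>
    s=r.get_state();print("t",s["time_s"],"yaw",s["eef_rot"][2].round(2),"j6",s["joints"][5].round(1),"Mz",s["moment"].round(3),"F",s["contact_force"].round(1),"p",s["tcp_pos"].round(4),s["gripper_width"].round(4))
                                                                                                                                                                                          ^^^^^^^^^^^^^^^^^^^^^^^^
AttributeError: 'float' object has no attribute 'round'
```

>>> {"name": "jog_arm", "arguments": {
  "deltas": [
    [[-0.4,0,0,0,-0.1],[-0.4,0,0,0,-0.1],[-0.4,0,0,0,-0.1],[-0.4,0,0,0,-0.1]]
  ]
}}

```text
time_s: 18.15
tcp_pos: [0.5302, -0.3177, 0.0743]
eef_rot: [-180.0, -0.0, -7.1]
contact_force: [1.8, -0.9, 0.6]
gripper_width: 0.0362
gripper_force: 25.0
```

```bash
python3 m.py
```

```text
Traceback (most recent call last):
  File "m.py", line 2, in <module>
    s=r.get_state();print("t",s["time_s"],"yaw",s["eef_rot"][2].round(2),"j6",s["joints"][5].round(1),"Mz",s["moment"].round(3),"F",s["contact_force"].round(1),"p",s["tcp_pos"].round(4),s["gripper_width"].round(4))
                                                                                                                                                                                          ^^^^^^^^^^^^^^^^^^^^^^^^
AttributeError: 'float' object has no attribute 'round'
```

>>> {"name": "jog_arm", "arguments": {
  "deltas": [
    [[-0.4,0,0,0,-0.1],[-0.4,0,0,0,-0.1],[-0.4,0,0,0,-0.1]]
  ]
}}

```text
time_s: 18.52
tcp_pos: [0.5302, -0.3176, 0.0743]
eef_rot: [-180.0, -0.0, -24.3]
contact_force: [1.7, -0.2, 0.3]
gripper_width: 0.0363
gripper_force: 25.0
```

```bash
python3 m.py
```

```text
Traceback (most recent call last):
  File "m.py", line 2, in <module>
    s=r.get_state();print("t",s["time_s"],"yaw",s["eef_rot"][2].round(2),"j6",s["joints"][5].round(1),"Mz",s["moment"].round(3),"F",s["contact_force"].round(1),"p",s["tcp_pos"].round(4),s["gripper_width"].round(4))
                                                                                                                                                                                          ^^^^^^^^^^^^^^^^^^^^^^^^
AttributeError: 'float' object has no attribute 'round'
```

```bash
sed -i 's/s\["gripper_width"\].round(4)/round(s["gripper_width"],4)/' m.py; python3 m.py
```

```text
t 18.525 yaw -24.29 j6 78.6 Mz [-0.013 -0.497  0.065] F [ 1.7 -0.2  0.3] p [ 0.5302 -0.3176  0.0743] 0.0363
```

>>> {"name": "jog_arm", "arguments": {
  "deltas": [
    [[-0.4,0,0,0,-0.07],[-0.4,0,0,0,-0.07]]
  ]
}}

```text
time_s: 18.77
tcp_pos: [0.5303, -0.3175, 0.0743]
eef_rot: [-180.0, -0.0, -32.2]
contact_force: [2.0, 0.4, 1.0]
gripper_width: 0.0362
gripper_force: 25.0
```

```bash
python3 m.py
```

```text
t 18.775 yaw -32.25 j6 70.6 Mz [ 0.049 -0.497  0.052] F [2.  0.4 1. ] p [ 0.5303 -0.3175  0.0743] 0.0362
```

>>> {"name": "jog_arm", "arguments": {
  "deltas": [
    [[-0.4,0,0,0,-0.07],[-0.4,0,0,0,-0.07]]
  ]
}}

```text
time_s: 19.02
tcp_pos: [0.5303, -0.3175, 0.0743]
eef_rot: [-180.0, -0.0, -40.3]
contact_force: [1.9, -0.0, 0.0]
gripper_width: 0.0365
gripper_force: 25.0
```

```bash
python3 m.py
python3 - <<'E'
from h import *
a=r.capture("side");cv2.imwrite("pics/s6.png",a)
u,v=map(int,proj("side",(.507,-.21,.03)));cv2.imwrite("pics/c6.png",cv2.resize(a[v-50:v+50,u-60:u+60],(720,600),interpolation=cv2.INTER_CUBIC))
E
```

```text
t 19.025 yaw -40.27 j6 62.6 Mz [ 0.169 -0.54   0.134] F [ 1.9 -0.   0. ] p [ 0.5303 -0.3175  0.0743] 0.0365
```

View pics/c6.png

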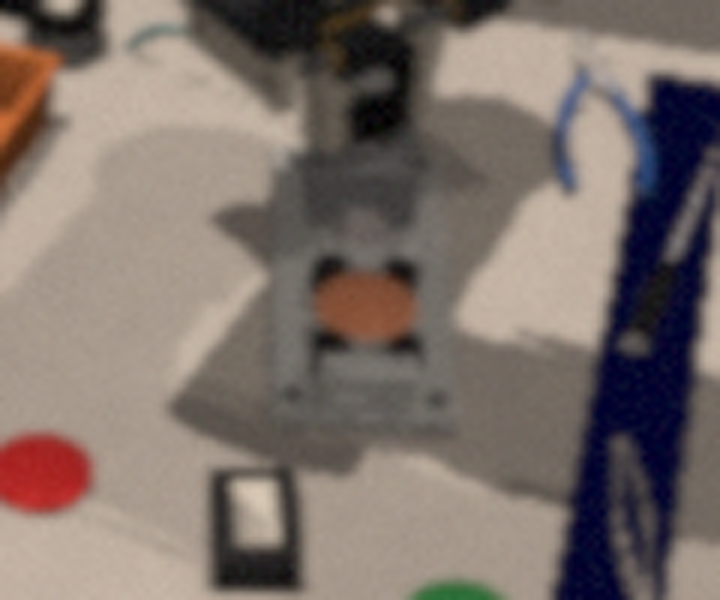

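The side view shows the moving jaw at or near the lens, which is still flat at crop (365,305). I'll go on in small steps and watch the torque.

>>> {"name": "jog_arm", "arguments": {
  "deltas": [
    [[-0.4,0,0,0,-0.06]]
  ]
}}

```text
time_s: 19.2
tcp_pos: [0.5303, -0.3175, 0.0743]
eef_rot: [-180.0, -0.0, -43.6]
contact_force: [2.3, 1.3, 0.3]
gripper_width: 0.0364
gripper_force: 25.0
```

```bash
python3 m.py
```

```text
t 19.2 yaw -43.59 j6 59.3 Mz [ 0.371 -0.621  0.103] F [2.3 1.3 0.3] p [ 0.5303 -0.3175  0.0743] 0.0364
```

>>> {"name": "jog_arm", "arguments": {
  "deltas": [
    [[-0.4,0,0,0,-0.06]]
  ]
}}

```text
time_s: 19.32
tcp_pos: [0.5303, -0.3175, 0.0743]
eef_rot: [-180.0, -0.0, -47.1]
contact_force: [1.9, 1.0, 0.7]
gripper_width: 0.0363
gripper_force: 25.0
```

```bash
python3 m.py
```

```text
t 19.325 yaw -47.05 j6 55.8 Mz [ 0.357 -0.629  0.092] F [1.9 1.  0.7] p [ 0.5303 -0.3175  0.0743] 0.0363
```

>>> {"name": "jog_arm", "arguments": {
  "deltas": [
    [[-0.4,0,0,0,-0.06]]
  ]
}}

```text
time_s: 19.45
tcp_pos: [0.5304, -0.3174, 0.0743]
eef_rot: [-179.9, -0.0, -50.5]
contact_force: [3.2, 1.3, 0.4]
gripper_width: 0.036
gripper_force: 25.0
```

```bash
python3 m.py
```

```text
t 19.45 yaw -50.49 j6 52.4 Mz [ 0.359 -0.681  0.043] F [3.2 1.3 0.4] p [ 0.5304 -0.3174  0.0743] 0.036
```

>>> {"name": "jog_arm", "arguments": {
  "deltas": [
    [[-0.4,0,0,0,-0.06]]
  ]
}}

```text
time_s: 19.58
tcp_pos: [0.5304, -0.3174, 0.0743]
eef_rot: [-179.9, -0.0, -53.9]
contact_force: [2.3, 0.3, 0.1]
gripper_width: 0.036
gripper_force: 25.0
```

```bash
python3 m.py
```

```text
t 19.575 yaw -53.93 j6 48.9 Mz [ 0.395 -0.728  0.11 ] F [2.3 0.3 0.1] p [ 0.5304 -0.3174  0.0743] 0.036
```

>>> {"name": "jog_arm", "arguments": {
  "deltas": [
    [[-0.4,0,0,0,-0.06]]
  ]
}}

```text
time_s: 19.7
tcp_pos: [0.5304, -0.3174, 0.0742]
eef_rot: [-179.9, -0.0, -57.4]
contact_force: [2.1, 1.4, -0.4]
gripper_width: 0.0365
gripper_force: 25.0
```

```bash
python3 m.py
```

```text
t 19.7 yaw -57.37 j6 45.5 Mz [ 0.457 -0.773  0.073] F [ 2.1  1.4 -0.4] p [ 0.5304 -0.3174  0.0742] 0.0365
```

```bash
cat > m.py <<'E'
from h import *
s=r.get_state();print("t",s["time_s"],"yaw",s["eef_rot"][2].round(2),"Mz",s["moment"][2].round(3),"tau6",s["joint_torque"][5].round(4),"F",s["contact_force"].round(1))
E
python3 m.py
```

```text
t 19.7 yaw -57.37 Mz 0.073 tau6 0.7143 F [ 2.1  1.4 -0.4]
```

>>> {"name": "jog_arm", "arguments": {
  "deltas": [
    [[-0.4,0,0,0,-0.06]]
  ]
}}

```text
time_s: 19.82
tcp_pos: [0.5305, -0.3174, 0.0743]
eef_rot: [-179.9, -0.0, -60.8]
contact_force: [2.7, 1.3, -0.4]
gripper_width: 0.0362
gripper_force: 25.0
```

```bash
python3 m.py
```

```text
t 19.825 yaw -60.81 Mz 0.093 tau6 0.7144 F [ 2.7  1.3 -0.4]
```

>>> {"name": "jog_arm", "arguments": {
  "deltas": [
    [[-0.4,0,0,0,-0.06]]
  ]
}}

```text
time_s: 19.95
tcp_pos: [0.5305, -0.3174, 0.0743]
eef_rot: [-179.9, -0.0, -64.2]
contact_force: [2.8, 1.2, -0.1]
gripper_width: 0.0365
gripper_force: 25.0
```

```bash
python3 m.py
```

```text
t 19.95 yaw -64.24 Mz 0.04 tau6 0.7142 F [ 2.8  1.2 -0.1]
```

>>> {"name": "jog_arm", "arguments": {
  "deltas": [
    [[-0.4,0,0,0,-0.06]]
  ]
}}

```text
time_s: 20.08
tcp_pos: [0.5305, -0.3174, 0.0743]
eef_rot: [-179.9, -0.0, -67.7]
contact_force: [2.5, 1.3, 0.0]
gripper_width: 0.0363
gripper_force: 25.0
```

```bash
python3 m.py
```

```text
t 20.075 yaw -67.68 Mz 0.064 tau6 0.714 F [2.5 1.3 0. ]
```

>>> {"name": "jog_arm", "arguments": {
  "deltas": [
    [[-0.4,0,0,0,-0.06]]
  ]
}}

```text
time_s: 20.2
tcp_pos: [0.5305, -0.3174, 0.0743]
eef_rot: [-179.9, -0.0, -71.1]
contact_force: [1.7, 0.9, -0.2]
gripper_width: 0.0361
gripper_force: 25.0
```

```bash
python3 m.py
```

```text
t 20.2 yaw -71.12 Mz 0.065 tau6 0.7145 F [ 1.7  0.9 -0.2]
```

>>> {"name": "jog_arm", "arguments": {
  "deltas": [
    [[-0.4,0,0,0,-0.06]]
  ]
}}

```text
time_s: 20.32
tcp_pos: [0.5306, -0.3174, 0.0743]
eef_rot: [-179.9, -0.0, -74.6]
contact_force: [3.0, 1.4, -0.3]
gripper_width: 0.0364
gripper_force: 25.0
```

```bash
python3 m.py
```

```text
t 20.325 yaw -74.56 Mz 0.132 tau6 0.7124 F [ 3.   1.4 -0.3]
```

>>> {"name": "jog_arm", "arguments": {
  "deltas": [
    [[-0.4,0,0,0,-0.06]]
  ]
}}

```text
time_s: 20.45
tcp_pos: [0.5306, -0.3174, 0.0743]
eef_rot: [-179.9, -0.0, -78.0]
contact_force: [1.8, 1.2, 0.3]
gripper_width: 0.0361
gripper_force: 25.0
```

```bash
python3 m.py
```

```text
t 20.45 yaw -77.99 Mz 0.161 tau6 0.6279 F [1.8 1.2 0.3]
```

>>> {"name": "jog_arm", "arguments": {
  "deltas": [
    [[-0.4,0,0,0,-0.06]]
  ]
}}

```text
time_s: 20.58
tcp_pos: [0.5306, -0.3174, 0.0743]
eef_rot: [-179.9, -0.0, -81.4]
contact_force: [3.2, 1.3, 0.7]
gripper_width: 0.0362
gripper_force: 25.0
```

```bash
python3 m.py
```

```text
t 20.575 yaw -81.42 Mz 0.222 tau6 0.5614 F [3.2 1.3 0.7]
```

>>> {"name": "jog_arm", "arguments": {
  "deltas": [
    [[-0.4,0,0,0,-0.06]]
  ]
}}

```text
time_s: 20.7
tcp_pos: [0.5306, -0.3173, 0.0743]
eef_rot: [-179.9, -0.0, -84.8]
contact_force: [1.8, 2.7, 1.4]
gripper_width: 0.0361
gripper_force: 25.0
```

```bash
python3 m.py
```

```text
t 20.7 yaw -84.84 Mz 0.298 tau6 0.4767 F [1.8 2.7 1.4]
```

>>> {"name": "jog_arm", "arguments": {
  "deltas": [
    [[-0.4,0,0,0,-0.06]]
  ]
}}

```text
time_s: 20.82
tcp_pos: [0.5307, -0.3174, 0.0743]
eef_rot: [-179.9, -0.0, -88.3]
contact_force: [3.2, 0.7, 0.9]
gripper_width: 0.0363
gripper_force: 25.0
```

```bash
python3 m.py
```

```text
t 20.825 yaw -88.29 Mz 0.131 tau6 0.6686 F [3.2 0.7 0.9]
```

>>> {"name": "jog_arm", "arguments": {
  "deltas": [
    [[-0.4,0,0,0,-0.06]]
  ]
}}

```text
time_s: 20.95
tcp_pos: [0.5307, -0.3174, 0.0743]
eef_rot: [-179.9, 0.0, -91.7]
contact_force: [2.5, 0.3, -0.4]
gripper_width: 0.036
gripper_force: 25.0
```

```bash
python3 m.py
```

```text
t 20.95 yaw -91.73 Mz 0.129 tau6 0.6429 F [ 2.5  0.3 -0.4]
```

Torque rose to a peak at yaw -85° and then dropped: either the clutch is going over or the fingers are slipping on the knob. I'll continue in small steps to tell which from the pattern.

>>> {"name": "jog_arm", "arguments": {
  "deltas": [
    [[-0.4,0,0,0,-0.06]]
  ]
}}

```text
time_s: 21.08
tcp_pos: [0.5307, -0.3174, 0.0743]
eef_rot: [-179.9, 0.0, -95.2]
contact_force: [1.5, 1.5, -0.4]
gripper_width: 0.0357
gripper_force: 25.0
```

```bash
python3 m.py
```

```text
t 21.075 yaw -95.17 Mz 0.147 tau6 0.6434 F [ 1.5  1.5 -0.4]
```

>>> {"name": "jog_arm", "arguments": {
  "deltas": [
    [[-0.4,0,0,0,-0.06]]
  ]
}}

```text
time_s: 21.2
tcp_pos: [0.5308, -0.3174, 0.0743]
eef_rot: [-179.9, 0.0, -98.6]
contact_force: [2.5, 1.1, -0.9]
gripper_width: 0.0361
gripper_force: 25.0
```

```bash
python3 m.py
```

```text
t 21.2 yaw -98.61 Mz 0.117 tau6 0.6423 F [ 2.5  1.1 -0.9]
```

>>> {"name": "jog_arm", "arguments": {
  "deltas": [
    [[-0.4,0,0,0,-0.06]]
  ]
}}

```text
time_s: 21.32
tcp_pos: [0.5308, -0.3174, 0.0743]
eef_rot: [-179.9, 0.0, -102.0]
contact_force: [3.2, 1.6, -0.8]
gripper_width: 0.0363
gripper_force: 25.0
```

```bash
python3 m.py
```

```text
t 21.325 yaw -102.04 Mz 0.087 tau6 0.6551 F [ 3.2  1.6 -0.8]
```

>>> {"name": "jog_arm", "arguments": {
  "deltas": [
    [[-0.4,0,0,0,-0.06]]
  ]
}}

```text
time_s: 21.45
tcp_pos: [0.5308, -0.3175, 0.0743]
eef_rot: [-179.9, 0.0, -105.5]
contact_force: [3.3, 0.4, -0.7]
gripper_width: 0.0361
gripper_force: 25.0
```

```bash
python3 m.py
```

```text
t 21.45 yaw -105.48 Mz 0.09 tau6 0.6586 F [ 3.3  0.4 -0.7]
```

>>> {"name": "jog_arm", "arguments": {
  "deltas": [
    [[-0.4,0,0,0,-0.06]]
  ]
}}

```text
time_s: 21.58
tcp_pos: [0.5308, -0.3175, 0.0743]
eef_rot: [-179.9, 0.0, -108.9]
contact_force: [3.7, 0.8, -1.0]
gripper_width: 0.036
gripper_force: 25.0
```

```bash
python3 m.py
```

```text
t 21.575 yaw -108.92 Mz 0.105 tau6 0.6605 F [ 3.7  0.8 -1. ]
```

>>> {"name": "jog_arm", "arguments": {
  "deltas": [
    [[-0.4,0,0,0,-0.06]]
  ]
}}

```text
time_s: 21.7
tcp_pos: [0.5309, -0.3175, 0.0743]
eef_rot: [-179.9, 0.0, -112.4]
contact_force: [3.8, 0.3, -1.0]
gripper_width: 0.0365
gripper_force: 25.0
```

```bash
python3 m.py
```

```text
t 21.7 yaw -112.35 Mz 0.105 tau6 0.664 F [ 3.8  0.3 -1. ]
```

>>> {"name": "jog_arm", "arguments": {
  "deltas": [
    [[-0.4,0,0,0,-0.06]]
  ]
}}

```text
time_s: 21.82
tcp_pos: [0.5309, -0.3175, 0.0743]
eef_rot: [-179.9, 0.0, -115.8]
contact_force: [3.2, 1.7, -0.4]
gripper_width: 0.0365
gripper_force: 25.0
```

```bash
python3 m.py
```

```text
t 21.825 yaw -115.8 Mz 0.148 tau6 0.631 F [ 3.2  1.7 -0.4]
```

>>> {"name": "jog_arm", "arguments": {
  "deltas": [
    [[-0.4,0,0,0,-0.06]]
  ]
}}

```text
time_s: 21.95
tcp_pos: [0.5309, -0.3175, 0.0743]
eef_rot: [-179.9, 0.0, -119.2]
contact_force: [3.5, 1.0, -0.2]
gripper_width: 0.0364
gripper_force: 25.0
```

```bash
python3 m.py
```

```text
t 21.95 yaw -119.22 Mz 0.256 tau6 0.4967 F [ 3.5  1.  -0.2]
```

>>> {"name": "jog_arm", "arguments": {
  "deltas": [
    [[-0.4,0,0,0,-0.06]]
  ]
}}

```text
time_s: 22.08
tcp_pos: [0.5309, -0.3175, 0.0743]
eef_rot: [-179.9, 0.1, -122.7]
contact_force: [3.9, -0.1, -1.2]
gripper_width: 0.0364
gripper_force: 25.0
```

```bash
python3 m.py
```

```text
t 22.075 yaw -122.65 Mz 0.155 tau6 0.5864 F [ 3.9 -0.1 -1.2]
```

The second torque peak, 36° after the first, confirms clutch clicks (slip just past one full click). I'll stop, let go and lift off.

>>> {"name": "jog_arm", "arguments": {
  "deltas": [
    [[-0.2,0,0,0,0],[0,0,0,0,0],[0.3,0,0,0,0],[0.7,0,0,0,0],[0.7,0,0,0,0],[0.7,0,0,0,0],[0.7,0,0,0,0]]
  ]
}}

```text
time_s: 22.95
tcp_pos: [0.5298, -0.3178, 0.0741]
eef_rot: [180.0, -0.0, -122.7]
contact_force: [-0.0, -0.3, 0.1]
gripper_width: 0.0742
gripper_force: 0.0
```

>>> {"name": "jog_arm", "arguments": {
  "deltas": [
    [[0.7,0,0,1,0],[0.7,0,0,2,0],[0.7,0,0,3,0],[0.7,0,0,3,0],[0.7,-0.4,2,1,0.18],[0.7,-0.5,2,0,0.18],[0.7,-0.5,2,0,0.18],[0.7,-0.5,2,0,0.18]]
  ]
}}

```text
time_s: 23.95
tcp_pos: [0.5107, -0.2372, 0.175]
eef_rot: [-179.9, -0.0, -81.1]
contact_force: [0.7, 1.1, 0.3]
gripper_width: 0.0744
gripper_force: 0.0
```

>>> {"name": "jog_arm", "arguments": {
  "deltas": [
    [[0.7,0,0,0,0.07],[0.7,0,0,0,0],[0.7,0,0,0,0]]
  ]
}}

```text
time_s: 24.32
tcp_pos: [0.5109, -0.2379, 0.1744]
eef_rot: [-180.0, -0.0, -77.5]
contact_force: [0.1, 0.3, 0.8]
gripper_width: 0.0743
gripper_force: 0.0
```

Run:
```python
from h import *
c=r.camera_info("wrist");im=r.capture("wrist");s=r.get_state();print(s["time_s"],s["tcp_pos"],s["eef_rot"],s["contact_force"],s["gripper_width"])
cv2.imwrite("pics/w7.png",im)
a=cv2.resize(im[0:270,200:440],(480,540),interpolation=cv2.INTER_CUBIC)
t=r.capture("side");u,v=map(int,proj("side",(.507,-.21,.03)));t=cv2.resize(t[v-50:v+58,u-32:u+32],(320,540),interpolation=cv2.INTER_CUBIC)
cv2.imwrite("pics/w7c.png",np.hstack([a,t]))
```

```text
24.375 [ 0.51085831 -0.23797797  0.17427255] [-1.79988795e+02 -5.47324426e-03 -7.74904759e+01] [ 0.22002558 -0.18218972  0.24018027] 0.07451138310265196
```

View pics/w7c.png

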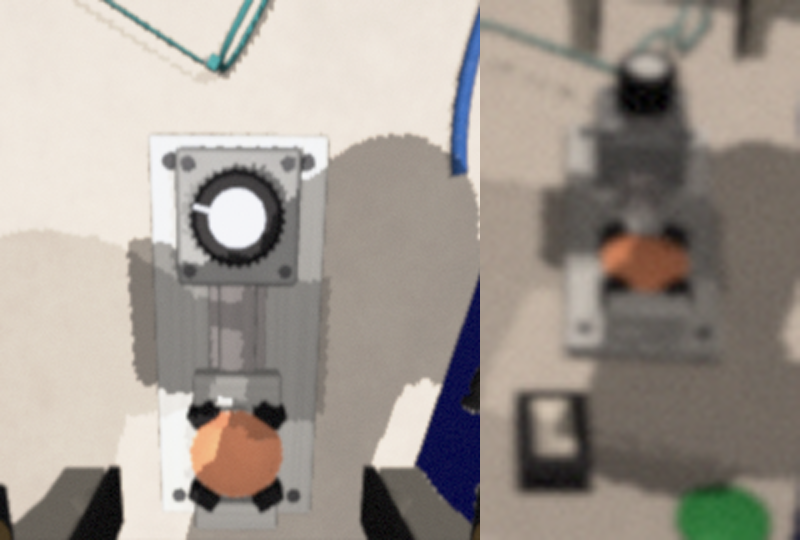

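The lens is clamped flat between all four jaw pads, crop (237,455). The knob marker has turned from lower right to left. I'll check the slip from marker rotation minus jaw travel.

Run:
```python
from h import *;import pickle
c5=pickle.load(open("w5.pkl","rb"));c7=r.camera_info("wrist");ax=np.array([np.cos(np.radians(-78)),np.sin(np.radians(-78))])
def mark(f,c,s):
    g=cv2.cvtColor(cv2.imread(f),cv2.COLOR_BGR2GRAY).astype(np.float32);k=np.array([.5300,-.3176])
    m=np.zeros(g.shape,np.uint8);u,v=map(int,proj("wrist",(*k,.085),c));m[v-16:v+17,u-16:u+17]=(g[v-16:v+17,u-16:u+17]>185)*255
    n,l,st,ce=cv2.connectedComponentsWithStats(m);i=l[v,u];k=onz("wrist",*ce[i],.085,c)[:2]
    th=np.radians(np.arange(0,360,1));R=np.arange(.0135,.0165,.0005)
    v=[np.mean([cv2.getRectSubPix(g,(1,1),proj("wrist",(k[0]+q*np.cos(t),k[1]+q*np.sin(t),.085),c))[0,0] for q in R]) for t in th]
    v=np.array(v);b=v.argmax();w=np.arange(b-12,b+13);e=np.maximum(v[w%360]-np.median(v)-15,0);return k,(w*e).sum()/e.sum(),v.max(),np.median(v)
print(mark("pics/w5.png",c5,1),mark("pics/w7.png",c7,1))
def tips(f,c,bx):
    g=cv2.cvtColor(cv2.imread(f),cv2.COLOR_BGR2GRAY);u0,v0,u1,v1=bx;m=np.zeros_like(g);m[v0:v1,u0:u1]=(g[v0:v1,u0:u1]<45)*255
    n,l,st,ce=cv2.connectedComponentsWithStats(m);o=[onz("wrist",*ce[i],.04,c)[:2]@ax for i in range(1,n) if st[i,4]>25];return o
a=tips("pics/w5.png",c5,(285,170,350,196));b=tips("pics/w7.png",c7,(285,195,350,218));print(a,b,"pinion change",(np.mean(b)-np.mean(a))/-.012)
```

```text
(array([ 0.53071033, -0.31733659]), np.float64(155.85461641079482), np.float32(187.3783), np.float32(57.041252)) (array([ 0.5309011 , -0.31747974]), np.float64(357.5460256469953), np.float32(224.61057), np.float32(55.51922))
[np.float64(0.34804998946699284), np.float64(0.34802548655326615)] [np.float64(0.3258631468584052), np.float64(0.32421272278440216)] pinion change 1.9166502657271545
```

Marker turned 158° (2.76 rad) against a shaft turn of 1.9–2.0 rad, so slip is about 0.8 rad: one click done, well under three. Handing in.

```bash
python3 -c "
from plant import r
print(r.close_job())"
```

```text
the job is handed in; nothing more can be done
None
```

The lens is on the post and clamped flat between the jaws, the knob was stopped after one full click (a second torque peak had just passed; about 0.8 rad of slip, estimated), the gripper is clear, and the job was handed in at about 24 s.

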